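# Lock the tube carousel with its snap ring

## Robot

A 7-joint arm with a two-finger parallel gripper is mounted at the origin on the work surface. World frame = base frame: x ahead of the robot, y to its left, z up, the work surface at z = 0. Lengths are in m, angles in rad, forces in N, time in s.
With the tool pointing down it reaches from about 0.4 to 0.85 m from the base axis. Payload 10.4 kg.
Tool frame: the origin (TCP) lies at the very end of the fingers, on their centre line; the grasp point (between the pads) lies 19 mm behind it; z points along the fingers, y is the direction in which the jaws open and shut (so a half turn about z gives the same grasp; the last joint's range is limited). The gripper opens to 87 mm and grips with 3 to 60 N. Pads are 19 mm wide; open, the fingers measure 117 mm over their backs; the gripper's body (75 mm by 190 mm) begins 51 mm behind the grasp point.
Start: joints at [-0.023, 0.332, -0.065, 1.46, 0.022, 1.35, -0.088], TCP at [0.625, 0, 0.223] pointing down, gripper open.
Joint ranges: [-2.6, 2.6], [-0.5, 2.12], [-1.47, 1.34], [0.16, 2.42], [-1.27, 4.41], [0.06, 2.06], [-2.6, 2.6]. Speed limits (rad/s): [2.22, 2.22, 2.79, 2.79, 3.14, 3.14, 3.14].

## Interface

Orientations are given as a unit quaternion [x, y, z, w].
In Python, from bench import read_state, camera, close_job gives the robot as it stands.
- The arm moves only by the shell command python3 -m inch 'ROWS' [OPENING] [FORCE]. ROWS is JSON, a list of rows, each a list of 6 numbers: the shift along the tool's x, y, z as a fraction of full scale, then the turn, a rotation vector about the tool's x, y, z as a fraction of full scale. In form: [[tx, ty, tz, ax, ay, az], ...]. A call has 1 to 5 rows; each row shifts and turns the commanded pose from where the row before left it, along the tool's axes as they then stand; what a row does not reach is not made up. Full scale, the value 1, is 0.04 m for a shift and 120 degrees for a turn. A row lasts 1/8 s, in which the tool goes at most 62.5 mm and 10.7 degrees, less where a joint would pass 70% of its speed; a pose out of reach is approached as far as the arm can. A call with a number of a shift or a turn outside -1 to 1 is refused whole. A call with a gripper value outside its range is refused whole. OPENING is the opening, from -1 (shut) to 1 (fully open), so that 0 is half open, set as the call begins (- or left out, the last holds). The fingers move at their own pace and stop on an object; FORCE is the grip in N (left out, the last holds). Time passes only in rows, so rows that do not move let the fingers close. It gives the time, the measured TCP pose, the force and the opening at its end, in the units of the state.
- read_state(): the state, without advancing time (a new reading comes with each control period).
- camera(name): name is "scene" or "side" or "wrist"; returns a dict with "img" (400x640x3 uint8, red, green, blue), "depth" (400x640 float32, m along the optical axis (not along the pixel's ray), 0 where there is no reading), "fx", "fy", "cx", "cy" (pixels), "k1" (the pictures are not rectified: a ray, as slopes to the right and down, at radius r is drawn at 1 + k1 r^2 times it, then the intrinsics apply), "position" and "orientation" of the camera in the world; the wrist camera has in their place "tool_from_camera" (4x4, takes a point from camera to tool coordinates, whose origin is the TCP and whose axes are the flange's). Camera axes: x right, y down, z forward; pixel columns grow to the right and rows downward; lengths in m; the calibration is good to about 2 mm. A picture is of the moment at which its call begins: read the wrist's pose just before it.
- close_job(): hands the job in, once; it reports no verdict.
The state is a dict: "time": time; "joint_positions": joint angles; "joint_vel": joint speeds; "joint_torque": joint torques, N m; "ee_pos": TCP position; "eef_rot": TCP orientation; "ft_force": force on the tool from outside, world axes, zero at the start; "torque": the same for the moment, N m; "width": finger opening in m.
Only numpy, scipy, OpenCV 4.12 (cv2) and the standard library are available. Lean on these libraries where they do the work, as an engineer would, in place of code of your own. Each camera call takes 0.05 s, during which the arm holds its last target.

## Task

Take the steel snap ring off its parking post in the service case by squeezing its two blue ears together, which spreads the ring wide enough to pass the post's head. Lower the spread ring over the head of the tube mixer's spindle, down to the shoulder, and let it close into the groove there so that it holds the orange carousel on. Leave it lying level and fully closed in the groove, with nothing else on the bench disturbed.

Things in the scene. Friction and masses are not known exactly. Their poses are not given: they have to be found in the camera images.
- ring_center (a point): centre of the closed bore of the snap ring, half-way up its 10 mm band (5 mm above the underside); z up. Flat steel loop 110 x 63 mm, 90 g: two half-bands hinged at one end, blue ears at the other. x points from the ears (x -50 mm) to the hinge (x +45 mm). Bore 42 mm closed. This frame rides on one half: spread, it turns by half the angle and the point shifts sideways up to 8 mm
- ring_hinge (a point): axis of the ring's hinge, 5 mm above the ring's underside, at the end away from the ears. Closed or spread, the middle of the ring's opening lies 45 mm from here on the line towards the mid-point of the two ears; fully spread it clears a 48 mm head by about 3 mm all round
- ear_a (a point): centre of one ear, 26 mm above the ring's underside: upright blue plate 14 mm long, 6 mm thick, reaching from the underside to 40 mm above it. The half-bands cross, so pinching the ears together opens the ring. Ear centres are 52 mm apart closed (59 mm over the outsides), about 20 mm fully spread (26 mm outside, outer faces then parallel)
- ear_b (a point): centre of the other ear, alike; pinch both between the fingers, closing along the line from ear_a to ear_b, from above
- spread (a joint): spread angle of the ring: 0 closed (a spring holds it there), 0.34 rad fully spread, against a stop. The spring needs about 4 N at each ear to begin and 8 N at the stop; a grip of 20 to 30 N holds it at the stop safely
- groove (a point): on the mixer's spindle axis at the shoulder where the ring's underside must rest (146 mm above the bench). Above the 58 mm shoulder: groove 40 mm diameter, 13 mm high, then head 48 mm diameter, 10 mm high. Fixed white mixer 150 x 170 mm; orange carousel disc 172 mm, its tube caps end 14 mm below the shoulder. The ring may point any way round
- post (a point): on the white parking post's axis at its shoulder (52 mm above the bench), where the closed ring lies at first, ears roughly towards the robot. Shoulder, groove and head as on the spindle, so the ring comes off only when spread. It stands in a fixed grey open case 200 x 160 mm, rim 16 mm below the shoulder
- bottle: glass jar with a blue cap, 72 mm diameter, 130 mm tall; bystander, to be left alone; origin at the centre of its underside
- tipbox: green and yellow pipette tip box, 122 x 87 mm, 90 mm tall; bystander, to be left alone; origin at the centre of its underside
- pencup: black cup with pens, 84 mm diameter, pens 141 mm tall; bystander, to be left alone; origin at the centre of its underside
Mind the look-alikes: they are no part of the job. What is shaped like the part that bears groove but red or yellow is not meant.

How it is judged:
On the way, in this order (a step that is already met when the one before it is completed fails the run):
1. the ring is lifted clear of the parking post, still whole and held open (z of ring_center in the frame of post above 0.035 m and value of joint spread above 0.2 rad), for 0.1 s.
2. the spread ring is round the spindle at groove height (value of joint spread above 0.2 rad and horizontal distance between ring_center and groove below 0.016 m and z of ring_center in the frame of groove between 0 and 0.012 m), for 0.05 s.
At the end, for the whole second after the job is handed in: The ring lies in the spindle's groove: centre within 5 mm of the spindle axis, underside within 3 mm below to 5.5 mm above the shoulder, closed to less than 0.08 rad of spread, level within 0.1 rad, throughout the last second (horizontal distance between ring_center and groove below 0.005 m and z of ring_center in the frame of groove between 0.002 and 0.0105 m and value of joint spread below 0.08 rad and angle between ring_center's own z axis and vertical below 0.1 rad); the robot touches nothing.
It fails at once if a bystander is shifted by more than 25 mm (jar, tip box or pen cup) (distance of any of bottle, tipbox, pencup from where it was at the start of the episode above 0.025 m).
It also fails if it takes over 48 s, if anything falls off the work surface, if the arm or the gripper's body presses on something with over 40 N, if the wrist force passes 120 N, or if a joint passes its speed limit or range.

## Working session

There is one attempt and no reset: what is moved stays moved. The work goes in short steps, Python scripts to look and compute and a shell command to move; the robot and the scene stay as the last step left them, time stands still between calls to the robot, and variables do not carry over. Pictures are saved under pics/ and viewed, and the job is handed in when it is done.

```bash
ls; mkdir -p pics
python3 - <<'E'
from bench import read_state, camera
import cv2,json,pickle
s=read_state(); print(s)
for n in ["scene","side","wrist"]:
    c=camera(n); pickle.dump((s,c),open(f"/tmp/{n}0.pkl","wb"))
    cv2.imwrite(f"pics/{n}0.png",c["img"][:,:,::-1])
    print(n,{k:v for k,v in c.items() if k not in("img","depth")}, (c["depth"]>0).mean())
E
```

```text
pics
{'time': 0.0, 'joint_positions': array([-0.02254047,  0.33286968, -0.06473973,  1.46097793,  0.02163667,
        1.34984485, -0.08848848]), 'joint_vel': array([ 9.30979097e-05,  1.46790077e-03, -3.17403732e-05, -9.90385556e-04,
       -7.61671950e-04, -3.91920403e-04,  1.22543726e-03]), 'joint_torque': array([-1.20520472e-04, -6.23245955e+01,  2.44190963e-02, -3.89891267e+01,
       -6.13984605e-02,  3.97891912e-02,  1.87085252e-04]), 'ee_pos': array([ 6.24614431e-01, -3.12157168e-05,  2.21737921e-01]), 'eef_rot': array([ 7.07099761e-01,  7.07113453e-01, -5.25743168e-04, -4.64177135e-04]), 'ft_force': array([-0.58513743,  0.16860999,  1.27453028]), 'torque': array([0.04520439, 0.05234719, 0.01161894]), 'width': 0.08688852954776201}
scene {'fx': 417.7523437668609, 'fy': 417.7523437668609, 'cx': 323.10885707364207, 'cy': 202.126797097583, 'k1': -0.011224771704912193, 'position': array([ 1.24201772, -0.16686811,  1.07014789]), 'orientation': array([ 0.75369327,  0.55935527, -0.20188973, -0.27983689])} 0.99625
side {'fx': 489.6468746816656, 'fy': 489.6468746816656, 'cx': 319.4585514910376, 'cy': 204.18774561767103, 'k1': 0.048020131165623425, 'position': array([0.18183809, 1.10204792, 1.11718217]), 'orientation': array([-0.11480228,  0.90729823, -0.40087316,  0.05413944])} 0.99596484375
wrist {'fx': 305.45492776025793, 'fy': 305.45492776025793, 'cx': 325.7758345782387, 'cy': 200.02172060325563, 'k1': -0.005045501680995946, 'tool_from_camera': array([[ 6.67949052e-04, -9.62822570e-01, -2.70133768e-01,
         7.34971855e-02],
       [ 9.99999709e-01,  5.43897818e-04,  5.34075264e-04,
         4.61681642e-04],
       [-3.67294551e-04, -2.70134046e-01,  9.62822653e-01,
        -1.63570534e-01],
       [ 0.00000000e+00,  0.00000000e+00,  0.00000000e+00,
         1.00000000e+00]])} 0.99616015625
```

View pics/scene0.png

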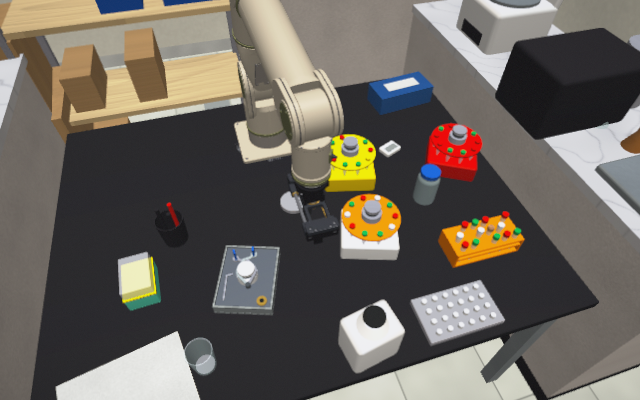

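View pics/side0.png

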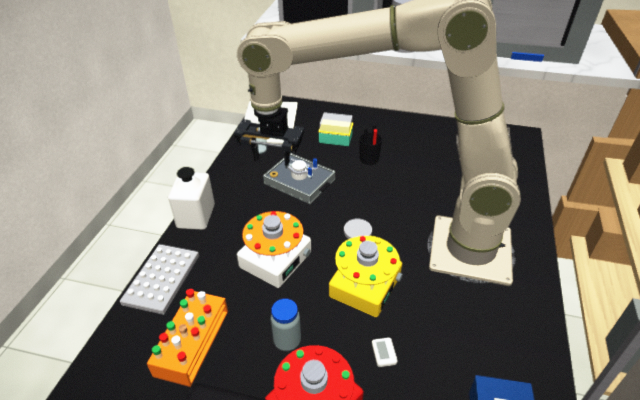

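View pics/wrist0.png

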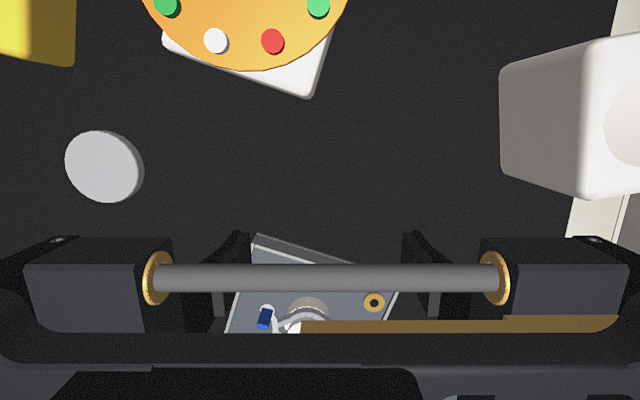

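```bash
cat > h.py <<'E'
import numpy as np,cv2,pickle
from scipy.spatial.transform import Rotation as R
from bench import read_state, camera
def shot(n,tag=None):
    s=read_state(); c=camera(n)
    if tag: cv2.imwrite(f"pics/{tag}.png",c["img"][:,:,::-1]); pickle.dump((s,c),open(f"/tmp/{tag}.pkl","wb"))
    return s,c
def load(tag): return pickle.load(open(f"/tmp/{tag}.pkl","rb"))
def campose(s,c):
    if "position" in c: return R.from_quat(c["orientation"]).as_matrix(), np.array(c["position"])
    T=c["tool_from_camera"]; Rt=R.from_quat(s["eef_rot"]).as_matrix()
    return Rt@T[:3,:3], Rt@T[:3,3]+s["ee_pos"]
def slopes(c,uv):
    uv=np.atleast_2d(uv).astype(float)
    K=np.array([[c["fx"],0,c["cx"]],[0,c["fy"],c["cy"]],[0,0,1]])
    return cv2.undistortPoints(uv[:,None],K,np.array([c["k1"],0,0,0.])).reshape(-1,2)
def plane(s,c,uv,z):
    Rm,p=campose(s,c); m=slopes(c,uv); d=np.c_[m,np.ones(len(m))]@Rm.T
    return p+d*((z-p[2])/d[:,2])[:,None]
def depthpts(s,c,uv):
    Rm,p=campose(s,c); uv=np.atleast_2d(uv); m=slopes(c,uv)
    z=c["depth"][uv[:,1].astype(int),uv[:,0].astype(int)]
    return p+(np.c_[m,np.ones(len(m))]*z[:,None])@Rm.T
def cloud(s,c,box=None):
    u,v=np.meshgrid(np.arange(640),np.arange(400)); uv=np.c_[u.ravel(),v.ravel()]
    P=depthpts(s,c,uv); ok=c["depth"].ravel()>0
    return P.reshape(400,640,3),ok.reshape(400,640)
E
python3 - <<'E'
from h import *
np.set_printoptions(precision=4,suppress=True)
for t in ["scene0","side0"]:
    s,c=load(t); P,ok=cloud(s,c); hsv=cv2.cvtColor(c["img"],cv2.COLOR_RGB2HSV)
    blue=(hsv[...,0]>100)&(hsv[...,0]<130)&(hsv[...,1]>110)&(hsv[...,2]>60)
    n,l,st,ce=cv2.connectedComponentsWithStats(blue.astype(np.uint8))
    for i in range(1,n):
        if st[i,4]>4: 
            q=P[l==i]; print(t,"blue",ce[i],st[i,4],np.median(q,0),q[:,2].max())
    orange=(hsv[...,0]>8)&(hsv[...,0]<22)&(hsv[...,1]>150)&(hsv[...,2]>150)
    n,l,st,ce=cv2.connectedComponentsWithStats(orange.astype(np.uint8))
    for i in range(1,n):
        if st[i,4]>50: print(t,"or",ce[i],st[i],np.median(P[l==i],0))
    # steel tops
    for name,(u,v) in {"scene0":{"sp":(372,208),"post":(247,267)},"side0":{"sp":(271,222),"post":(298,168)}}[t].items():
        q=P[v-12:v+13,u-14:u+15].reshape(-1,3); zm=np.percentile(q[:,2],97); print(name,"ztop",zm)
E
python3 - <<'E'
import cv2
from h import *
s,c=load("scene0"); a=c["img"][175:320,200:420,::-1]; cv2.imwrite("pics/z1.png",cv2.resize(a,None,fx=3.6,fy=3.6,interpolation=cv2.INTER_CUBIC))
s,c=load("side0"); a=c["img"][110:290,220:400,::-1]; cv2.imwrite("pics/z2.png",cv2.resize(a,None,fx=3.3,fy=3.3,interpolation=cv2.INTER_CUBIC))
E
```

```text
scene0 blue [118.3571   5.0754] 504 [-0.6082 -0.4575  0.3032] 1.070147890208846
scene0 blue [179.9444   1.4722] 144 [-0.611  -0.2231  0.2859] 0.30032385231039693
scene0 blue [399.0407  94.0096] 1671 [-0.0291  0.5555  0.0657] 1.070147890208846
scene0 blue [429.9821 172.0143] 280 [0.4551 0.4376 0.1287] 0.13594682685970905
scene0 blue [252.35 249.75] 20 [ 0.5575 -0.1562  0.0863] 0.09486371292840945
scene0 blue [234.1  253.15] 20 [ 0.5537 -0.2072  0.0875] 0.09502932511908557
scene0 or [370.5575 218.6047] [ 342  194   59   47 1462] [0.5786 0.1828 0.1236]
scene0 or [482.069  241.3661] [ 442  215   82   52 1942] [0.7143 0.4979 0.0636]
sp ztop 0.17057601806795122
post ztop 0.07666491608513266
side0 blue [527.0044  55.9738] 229 [-0.1519 -0.9435  0.2032] 0.2195819768968853
side0 blue [314.625 161.8  ] 40 [ 0.5486 -0.2086  0.0735] 0.09465334864849506
side0 blue [309.4815 170.8519] 27 [ 0.5509 -0.1535  0.0811] 0.09220152394228132
side0 blue [284.0732 310.1018] 560 [0.4495 0.4411 0.1292] 1.1171821660421735
side0 blue [502.0327 388.6315] 1194 [-0.0654  0.4844  0.0802] 1.1171821660421735
side0 or [272.575  234.8396] [ 242  211   61   44 1334] [0.5559 0.2073 0.1234]
side0 or [188.6092 341.5154] [ 147  291   80   95 3314] [0.6618 0.544  0.0639]
sp ztop 0.17061308915896212
post ztop 0.24274990572091898
```

View pics/z1.png

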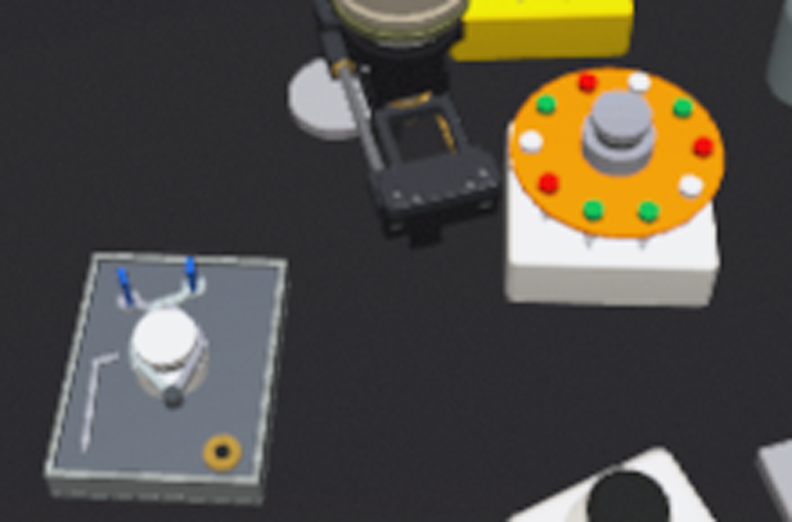

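View pics/z2.png

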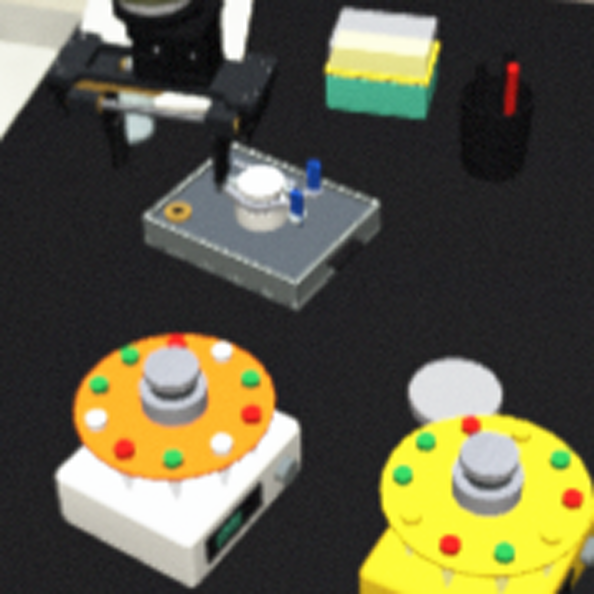

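Run:
```python
from h import *
np.set_printoptions(precision=4,suppress=True)
for t in ["scene0","side0"]:
    s,c=load(t); P,ok=cloud(s,c); hsv=cv2.cvtColor(c["img"],cv2.COLOR_RGB2HSV)
    for name,zt,ctr in [("sp",0.169,(.566,.195)),("post",0.075,(.6,-.18))]:
        m=(abs(P[...,2]-zt)<.004)&(np.hypot(P[...,0]-ctr[0],P[...,1]-ctr[1])<.05)&(hsv[...,1]<70)&(hsv[...,2]>90)
        n,l,st,ce=cv2.connectedComponentsWithStats(m.astype(np.uint8))
        i=1+np.argmax(st[1:,4]); v,u=np.where(l==i); q=plane(s,c,np.c_[u,v],zt)
        (x,y),r=cv2.minEnclosingCircle(q[:,:2].astype(np.float32))
        print(t,name,"n",len(u),"mean",q.mean(0),"medz",np.median(P[l==i],0),"circ",x,y,r)
    for k,cr in enumerate([(.555,-.207),(.556,-.156)]):
        m=(hsv[...,0]>100)&(hsv[...,0]<130)&(hsv[...,1]>90)&(np.hypot(P[...,0]-cr[0],P[...,1]-cr[1])<.022)&(P[...,2]>.05)
        v,u=np.where(m); q=P[m]; print("ear",k,len(q),q.mean(0),q.min(0),q.max(0))
        top=np.argsort(v)[:4]; print("  top px plane .092",plane(s,c,[[u[v<=v.min()+1].mean(),v.min()]],.092))
```

```text
scene0 sp n 172 mean [0.5679 0.1928 0.169 ] medz [0.568  0.1929 0.1684] circ 0.5684221982955933 0.19280028343200684 0.025040259584784508
scene0 post n 204 mean [ 0.604  -0.1851  0.075 ] medz [ 0.6036 -0.185   0.0743] circ 0.6037929058074951 -0.1850474327802658 0.02459925413131714
ear 0 20 [ 0.5545 -0.2069  0.0832] [ 0.5466 -0.2092  0.061 ] [ 0.559 -0.204  0.095]
  top px plane .092 [[ 0.5458 -0.2068  0.092 ]]
ear 1 18 [ 0.5587 -0.1557  0.0852] [ 0.5503 -0.1591  0.0691] [ 0.5631 -0.1524  0.0949]
  top px plane .092 [[ 0.551  -0.1541  0.092 ]]
side0 sp n 157 mean [0.5609 0.1953 0.169 ] medz [0.561  0.1951 0.1682] circ 0.560951828956604 0.1963033229112625 0.02670001983642578
side0 post n 91 mean [ 0.598  -0.1827  0.075 ] medz [ 0.5986 -0.1834  0.0735] circ 0.596781849861145 -0.1821029782295227 0.02659180946648121
ear 0 35 [ 0.5466 -0.2068  0.0764] [ 0.5394 -0.2143  0.0584] [ 0.5533 -0.1983  0.0947]
  top px plane .092 [[ 0.547  -0.2084  0.092 ]]
ear 1 26 [ 0.5504 -0.1547  0.0797] [ 0.5444 -0.1603  0.0638] [ 0.5574 -0.15    0.0922]
  top px plane .092 [[ 0.5511 -0.1554  0.092 ]]
```

```bash
python3 -m inch '[[-0.9,-0.36,0,0,0,0],[-0.9,-0.36,0,0,0,0],[-0.9,-0.36,0,0,0,0],[-0.9,-0.36,0,0,0,0],[-0.9,-0.36,0,0,0,0]]' 1
python3 -m inch '[[0,0,0,0,0,0.085],[0,0,0,0,0,0.085],[0,0,0,0,0,0.085],[0,0,0,0,0,0.085],[0,0,0,0,0,0.085]]'
python3 -m inch '[[0,0,0,0,0,0.085],[0,0,0,0,0,0.085],[0,0,0,0,0,0.085],[0,0,0,0,0,0.085],[0,0,0,0,0,0]]'
python3 -c "
from h import *
s,c=shot('wrist','w1');print(s['ee_pos'],R.from_quat(s['eef_rot']).as_matrix())"
```

```text
time: 0.78
ee_pos: [0.5523, -0.1811, 0.2224]
eef_rot: [0.707, 0.707, -0.0, -0.0]
ft_force: [0.3, -0.5, -0.3]
width: 0.087
time: 1.4
ee_pos: [0.5528, -0.1799, 0.2223]
eef_rot: [0.944, 0.331, -0.0, -0.0]
ft_force: [-0.2, 0.2, 0.2]
width: 0.0872
time: 2.02
ee_pos: [0.5529, -0.1799, 0.2223]
eef_rot: [1.0, -0.015, -0.0, 0.0]
ft_force: [-0.1, 0.4, 1.2]
width: 0.0872
[ 0.55289352 -0.17990475  0.22232922] [[ 9.99542517e-01 -3.02417710e-02 -4.39176187e-04]
 [-3.02417735e-02 -9.99542613e-01  9.26230163e-07]
 [-4.39003325e-04  1.23556604e-05 -9.99999904e-01]]
```

View pics/w1.png

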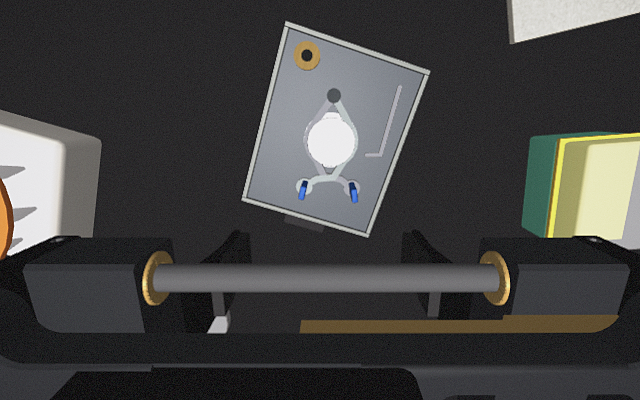

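```bash
cat > m.py <<'E'
import sys
from h import *
np.set_printoptions(precision=4,suppress=True)
s,c=load(sys.argv[1]); hsv=cv2.cvtColor(c["img"],cv2.COLOR_RGB2HSV); P,ok=cloud(s,c)
zu=float(sys.argv[2])  # underside
blue=(hsv[...,0]>100)&(hsv[...,0]<130)&(hsv[...,1]>120)&(hsv[...,2]>60); blue[230:]=0
n,l,st,ce=cv2.connectedComponentsWithStats(blue.astype(np.uint8))
for i in range(1,n):
    if st[i,4]>10:
        v,u=np.where(l==i); q=P[l==i]
        print("blue",ce[i],st[i],"\n  mean",q.mean(0),"top face",q[q[:,2]>np.percentile(q[:,2],90)-.004].mean(0), "zrange",np.percentile(q[:,2],[5,95]))
        mt=(l==i)&(abs(P[...,2]-(zu+.04))<.003); v,u=np.where(mt)
        if len(u): print("   top-ray",plane(s,c,[[u.mean(),v.mean()]],zu+.04),len(u))
E
python3 m.py w1 .052
python3 - <<'E'
from h import *
np.set_printoptions(precision=4,suppress=True)
s,c=load("w1"); hsv=cv2.cvtColor(c["img"],cv2.COLOR_RGB2HSV); P,ok=cloud(s,c)
m=(hsv[...,2]>225)&(hsv[...,1]<30); m[:100]=0;m[200:]=0;m[:,:290]=0;m[:,380:]=0
m&=abs(P[...,2]-.075)<.004
v,u=np.where(m); q=plane(s,c,np.c_[u,v],.075); print("head",q.mean(0),cv2.minEnclosingCircle(q[:,:2].astype(np.float32)),np.median(P[m],0))
m=(hsv[...,2]<90)&(np.hypot(*(np.indices((400,640))-np.array([95,334])[:,None,None]))<9)
v,u=np.where(m); print("hinge",u.mean(),v.mean(),plane(s,c,[[u.mean(),v.mean()]],.064),np.median(P[m],0))
E
```

```text
blue [302.5784 190.2451] [298 181  10  19 102] 
  mean [ 0.555  -0.1572  0.0891] top face [ 0.5533 -0.1567  0.0933] zrange [0.0699 0.0943]
   top-ray [[ 0.5533 -0.1567  0.092 ]] 74
blue [353.2566 192.7257] [349 183   9  20 113] 
  mean [ 0.5505 -0.208   0.0874] top face [ 0.5491 -0.2081  0.0933] zrange [0.0647 0.0946]
   top-ray [[ 0.5489 -0.2082  0.092 ]] 79
head [ 0.6007 -0.1867  0.075 ] ((0.600147545337677, -0.1866665482521057), 0.02378057688474655) [ 0.601  -0.1866  0.0765]
hinge 333.09859154929575 94.83098591549296 [[ 0.6458 -0.1904  0.064 ]] [ 0.6457 -0.1901  0.0666]
```

```bash
python3 -m inch '[[0,0,0.4,0,0,0.026],[-0.04,0.066,0.8,0,0,0],[0,0,0.8,0,0,0],[0,0,0.8,0,0,0],[0,0,0,0,0,0]]' 1
python3 -c "
from h import *
s,c=shot('wrist','w2');print(s['ee_pos'],R.from_quat(s['eef_rot']).as_matrix())
a=c['img'][120:380,200:460,::-1]; cv2.imwrite('pics/w2z.png',cv2.resize(a,None,fx=2.3,fy=2.3,interpolation=cv2.INTER_CUBIC))"; python3 m.py w2 .052
```

```text
time: 2.7
ee_pos: [0.5495, -0.182, 0.1084]
eef_rot: [0.999, -0.041, -0.002, -0.0]
ft_force: [-0.7, -0.2, 0.4]
width: 0.0868
[ 0.54954664 -0.1819888   0.10838349] [[ 9.96586955e-01 -8.24242640e-02 -4.54764588e-03]
 [-8.24203712e-02 -9.96597114e-01  1.03719056e-03]
 [-4.61766042e-03 -6.58831916e-04 -9.99989122e-01]]
blue [362.9462 220.2473] [357 209  14  21 186] 
  mean [ 0.555  -0.2074  0.082 ] top face [ 0.5555 -0.2075  0.0952] zrange [0.0622 0.0936]
   top-ray [[ 0.5542 -0.2078  0.092 ]] 60
blue [288.4057 220.8743] [281 211  14  19 175] 
  mean [ 0.5585 -0.1586  0.0822] top face [ 0.5584 -0.1581  0.0927] zrange [0.0664 0.0939]
   top-ray [[ 0.5582 -0.158   0.092 ]] 56
```

View pics/w2z.png

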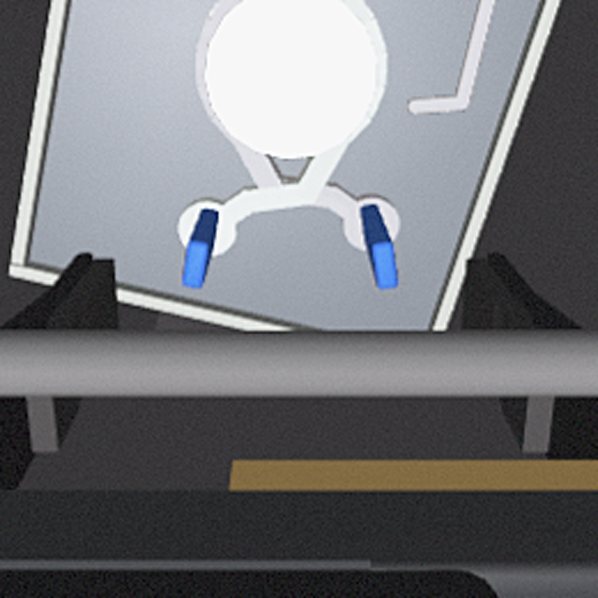

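```bash
sed -i 's/blue\[230:\]/blue[255:]/' m.py; python3 m.py w2 .052; python3 -c "
from bench import *; s=read_state(); print(s['ee_pos'],s['eef_rot'])"
```

```text
blue [364.6997 227.5465] [357 209  16  37 333] 
  mean [ 0.552  -0.2077  0.0875] top face [ 0.5506 -0.2078  0.0958] zrange [0.064  0.0943]
   top-ray [[ 0.5493 -0.2082  0.092 ]] 200
blue [286.6812 227.9969] [279 211  16  34 320] 
  mean [ 0.5557 -0.1578  0.0875] top face [ 0.5541 -0.1571  0.0941] zrange [0.0682 0.0943]
   top-ray [[ 0.5534 -0.1568  0.092 ]] 193
[ 0.55075698 -0.18236486  0.1103197 ] [ 9.99132856e-01 -4.16279190e-02 -7.96365291e-04 -1.38569951e-04]
```

```bash
python3 -m inch '[[0.015,0,0.4,0,0,0],[0,0,0.4,0,0,0],[0,0,0.31,0,0,0],[0,0,0,0,0,0],[0,0,0,0,0,0]]' 1
python3 -m inch '[[0,0,0,0,0,0],[0,0,0,0,0,0],[0,0,0,0,0,0],[0,0,0,0,0,0]]' -1 25
python3 -m inch '[[0,0,0,0,0,0],[0,0,0,0,0,0],[0,0,0,0,0,0]]'
python3 -c "
from h import *
s,c=shot('wrist','w3');print(s['ee_pos'],s['width'],s['ft_force'])
shot('scene','s3')"
```

```text
time: 3.38
ee_pos: [0.5521, -0.1826, 0.0665]
eef_rot: [0.999, -0.043, 0.0, 0.0]
ft_force: [0.7, 0.4, 0.7]
width: 0.0868
time: 3.88
ee_pos: [0.5518, -0.1825, 0.0662]
eef_rot: [0.999, -0.043, 0.0, -0.0]
ft_force: [-1.3, -0.1, 0.8]
width: 0.0547
time: 4.25
ee_pos: [0.5518, -0.1825, 0.0662]
eef_rot: [0.999, -0.043, 0.0, -0.0]
ft_force: [-0.6, 1.1, 1.3]
width: 0.0254
[ 0.55181869 -0.18254561  0.06621498] 0.025441286762960837 [-0.58441149  1.14310487  1.28232587]
```

View pics/w3.png

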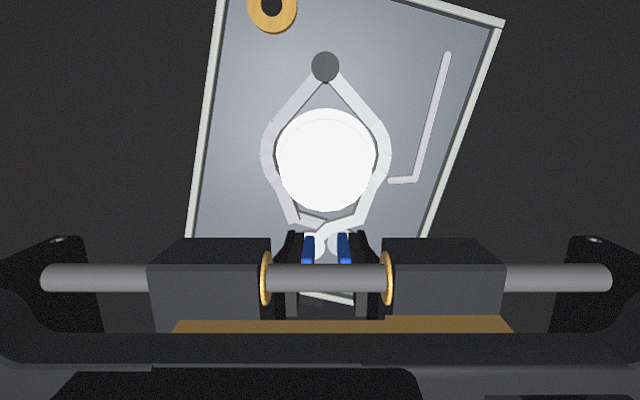

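```bash
python3 -m inch '[[0,0,0,0,0,0]]'
cat > hg.py <<'E'
import sys
from h import *
np.set_printoptions(precision=4,suppress=True)
# hinge measurement: tag, u0,v0, z of hinge top
s,c=load(sys.argv[1]); u0,v0=float(sys.argv[2]),float(sys.argv[3]); zt=float(sys.argv[4])
hsv=cv2.cvtColor(c["img"],cv2.COLOR_RGB2HSV); P,ok=cloud(s,c)
m=(hsv[...,2]<110)&(abs(P[...,2]-zt)<.012)&(np.hypot(*(np.indices((400,640))-np.array([v0,u0])[:,None,None]))<20)
v,u=np.where(m); h=plane(s,c,[[u.mean(),v.mean()]],zt)[0]
print("n",len(u),u.mean(),v.mean(),"hinge",h,"depth",np.median(P[m],0))
t=s["ee_pos"]; Rt=R.from_quat(s["eef_rot"]).as_matrix(); print("tcp",t,"tool x",Rt[:,0],"tilt",Rt[:,2])
d=t-h; d[2]=0; L=np.linalg.norm(d); print("tcp-hinge",L,"centre",h+d/L*.045, "in tool", Rt.T@(h-t), Rt.T@(h+d/L*.045-t))
E
python3 hg.py w3 325 67 .066; python3 -c "
from bench import *; s=read_state(); print(s['width'])"
```

```text
time: 4.47
ee_pos: [0.5518, -0.1826, 0.0662]
eef_rot: [0.999, -0.043, 0.0, -0.0]
ft_force: [-1.9, -0.1, 2.7]
width: 0.0244
n 434 323.90552995391704 66.36175115207374 hinge [ 0.649  -0.1904  0.066 ] depth [ 0.6491 -0.19    0.0665]
tcp [ 0.5518 -0.1825  0.0662] tool x [ 0.9963 -0.0858  0.0001] tilt [ 0.0001  0.     -1.    ]
tcp-hinge 0.09752211721045694 centre [ 0.6042 -0.1868  0.066 ] in tool [ 0.0975 -0.0005  0.0002] [ 0.0525 -0.0003  0.0002]
0.02439228546127227
```

```bash
python3 -m inch '[[-0.05,0,0,0,0,0],[-0.04,0,0,0,0,0],[0,0,0,0,0,0]]'
python3 -c "
from h import *
s,c=shot('wrist','w4');print(s['ee_pos'],s['width'],s['ft_force'])
a=c['img'][40:260,220:430,::-1]; cv2.imwrite('pics/w4z.png',cv2.resize(a,None,fx=2.6,fy=2.6,interpolation=cv2.INTER_CUBIC))"
python3 hg.py w4 325 67 .066
```

```text
time: 4.85
ee_pos: [0.5482, -0.1822, 0.0662]
eef_rot: [0.999, -0.043, 0.0, -0.0]
ft_force: [-0.3, 0.3, 1.9]
width: 0.0244
[ 0.54815593 -0.18218063  0.06622739] 0.024368628767898626 [-0.26023656  0.27591636  1.89154595]
n 415 323.6602409638554 65.90361445783132 hinge [ 0.6456 -0.1899  0.066 ] depth [ 0.6457 -0.1894  0.0665]
tcp [ 0.5482 -0.1822  0.0662] tool x [ 0.9963 -0.0858  0.0002] tilt [ 0.0002  0.     -1.    ]
tcp-hinge 0.09773582557738794 centre [ 0.6007 -0.1864  0.066 ] in tool [ 0.0977 -0.0006  0.0002] [ 0.0527 -0.0003  0.0002]
```

View pics/w4z.png

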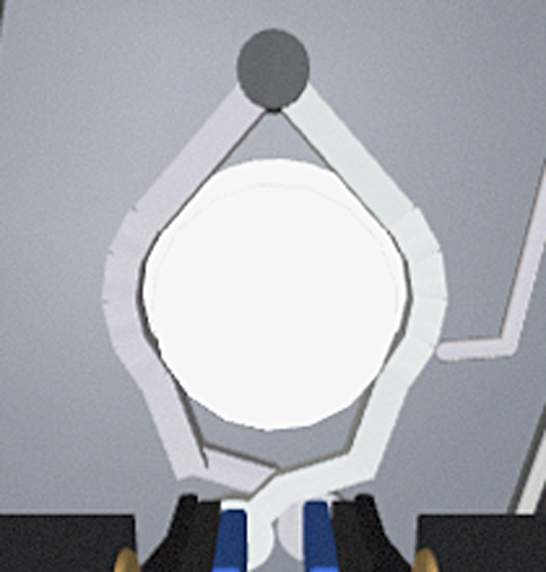

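```bash
python3 -m inch '[[0,0,-0.1,0,0,0],[0,0,-0.1,0,0,0],[0,0,-0.1,0,0,0]]'; python3 -m inch '[[0,0,-0.15,0,0,0],[0,0,-0.15,0,0,0],[0,0,-0.2,0,0,0],[0,0,-0.2,0,0,0]]'; python3 -c "
from h import *
s,c=shot('wrist','w5');print(s['ee_pos'],s['width'],s['ft_force']);shot('scene','s5')"
python3 hg.py w5 325 67 .106
```

```text
time: 5.28
ee_pos: [0.5482, -0.1822, 0.0784]
eef_rot: [0.999, -0.043, -0.0, -0.0]
ft_force: [0.7, -0.0, -0.5]
width: 0.0241
time: 5.78
ee_pos: [0.5483, -0.1823, 0.1068]
eef_rot: [0.999, -0.043, 0.0, 0.0]
ft_force: [0.7, -0.0, -0.6]
width: 0.0246
[ 0.54828528 -0.18227061  0.10684789] 0.024609492858871165 [ 0.68612339 -0.02999747 -0.62641212]
n 45 326.3777777777778 74.46666666666667 hinge [ 0.6417 -0.1911  0.106 ] depth [ 0.6393 -0.1906  0.1068]
tcp [ 0.5483 -0.1823  0.1068] tool x [ 0.9963 -0.0858  0.0003] tilt [ 0.0003 -0.     -1.    ]
tcp-hinge 0.09384785812013773 centre [ 0.5969 -0.1868  0.106 ] in tool [0.0938 0.0007 0.0009] [0.0488 0.0004 0.0009]
```

View pics/w5.png

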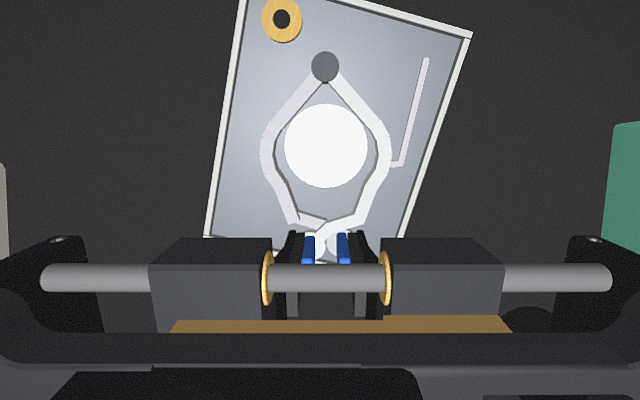

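View pics/s5.png

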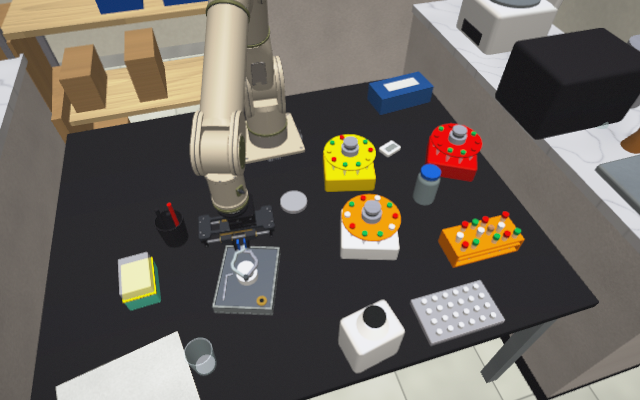

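```bash
python3 -m inch '[[0,0,-0.5,0,0,0],[0,0,-0.8,0,0,0],[0,0,-0.8,0,0,0],[0,0,-0.7,0,0,0]]' -1 28; python3 -m inch '[[-0.1,-0.6,0,0,0,0],[-0.17,-0.9,0,0,0,0],[-0.17,-0.9,0,0,0,0],[-0.17,-0.9,0,0,0,0],[-0.17,-0.9,0,0,0,0]]';  python3 -m inch '[[-0.17,-0.9,0,0,0,0],[-0.17,-0.9,0,0,0,0],[-0.17,-0.9,0,0,0,0],[-0.17,-0.9,0,0,0,0],[-0.17,-0.9,0,0,0,0]]'; python3 -m inch '[[-0.08,-0.6,0,0,0,0],[0,0,0,0,0,0],[0,0,0,0,0,0]]'; python3 -c "
from h import *
s,c=shot('wrist','w6');print(s['ee_pos'],s['width'],s['ft_force']);shot('scene','s6');shot('side','d6')"
```

```text
time: 6.38
ee_pos: [0.5482, -0.1823, 0.2193]
eef_rot: [0.999, -0.043, 0.0, 0.0]
ft_force: [0.5, -0.5, -1.0]
width: 0.0244
time: 7.0
ee_pos: [0.5312, -0.011, 0.2181]
eef_rot: [0.999, -0.043, 0.0, 0.0]
ft_force: [-0.1, 0.1, -0.6]
width: 0.0246
time: 7.62
ee_pos: [0.5128, 0.1712, 0.2181]
eef_rot: [0.999, -0.043, 0.0, 0.0]
ft_force: [0.2, 0.2, -0.0]
width: 0.024
time: 8.0
ee_pos: [0.5121, 0.1933, 0.218]
eef_rot: [0.999, -0.043, -0.0, 0.0]
ft_force: [-1.1, 0.1, -1.0]
width: 0.024
[0.51212711 0.19326637 0.21800681] 0.023975282774929156 [-1.08995769  0.12231182 -0.96949901]
```

View pics/w6.png

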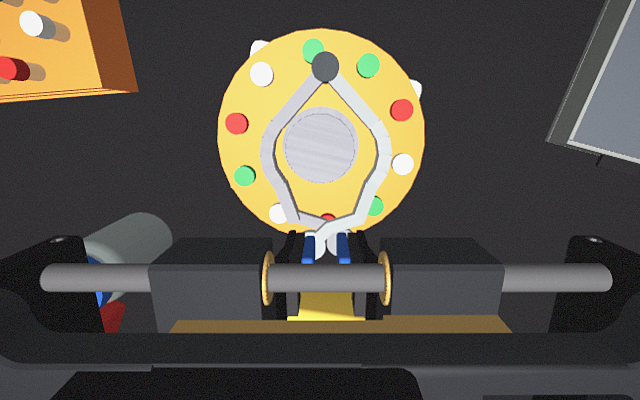

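View pics/d6.png

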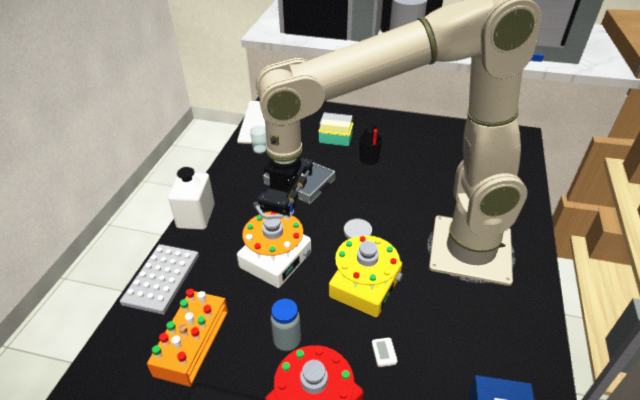

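```bash
cat > sp.py <<'E'
import sys
from h import *
np.set_printoptions(precision=4,suppress=True)
s,c=load(sys.argv[1]); hsv=cv2.cvtColor(c["img"],cv2.COLOR_RGB2HSV); P,ok=cloud(s,c)
m=(hsv[...,1]<60)&(abs(P[...,2]-.169)<.006)&(hsv[...,2]>90); m[240:]=0
n,l,st,ce=cv2.connectedComponentsWithStats(m.astype(np.uint8)); i=1+np.argmax(st[1:,4])
v,u=np.where(l==i); q=plane(s,c,np.c_[u,v],.169); (x,y),r=cv2.minEnclosingCircle(q[:,:2].astype(np.float32))
print(len(u),st[i],"mean",q.mean(0),"circ",x,y,r,"z",np.median(P[l==i],0))
t=s["ee_pos"]; Rt=R.from_quat(s["eef_rot"]).as_matrix()
for C in (q.mean(0),np.array([x,y,.169])):
    k=Rt.T@(C-t); print("head in tool",k,"move x,y",k[0]-.0527,k[1]+.0004)
E
python3 sp.py w6; python3 hg.py w6 325 67 .218
```

```text
3743 [ 285  114   69   70 3743] mean [0.5641 0.1927 0.169 ] circ 0.5635802149772644 0.19288988411426544 0.02402741089463234 z [0.5644 0.1927 0.1705]
head in tool [ 0.0518 -0.004   0.049 ] move x,y -0.0008760264934779202 -0.0036158390646101836
head in tool [ 0.0513 -0.0041  0.049 ] move x,y -0.0014069255600780359 -0.003710695718765501
n 158 322.05696202531647 68.26582278481013 hinge [0.6085 0.1863 0.218 ] depth [0.6081 0.1871 0.218 ]
tcp [0.5121 0.1933 0.218 ] tool x [ 0.9962 -0.0866 -0.    ] tilt [-0.0001 -0.0006 -1.    ]
tcp-hinge 0.09662359933803318 centre [0.5636 0.1895 0.218 ] in tool [ 0.0966 -0.0014  0.    ] [ 0.0516 -0.0008  0.    ]
```

```bash
python3 -m inch '[[-0.025,-0.09,0.2,0,0,0],[0,0,0.3,0,0,0],[0,0,0.2,0,0,0],[0,0,0,0,0,0],[0,0,0,0,0,0]]'; python3 -c "
from h import *
s,c=shot('wrist','w7');print(s['ee_pos'],s['width'],s['ft_force'])
a=c['img'][40:260,220:430,::-1]; cv2.imwrite('pics/w7z.png',cv2.resize(a,None,fx=2.6,fy=2.6,interpolation=cv2.INTER_CUBIC))"
python3 sp.py w7; python3 hg.py w7 325 67 .19
```

```text
time: 8.78
ee_pos: [0.5114, 0.198, 0.1903]
eef_rot: [0.999, -0.043, 0.0, -0.0]
ft_force: [0.3, -0.3, -0.7]
width: 0.0241
[0.5114003  0.19795823 0.19032772] 0.024134975068202672 [ 0.25415978 -0.2968311  -0.68197308]
4897 [ 287  112   79   79 4897] mean [0.5643 0.1927 0.169 ] circ 0.5636166930198669 0.19283372163772583 0.024085847660899162 z [0.5646 0.1926 0.1705]
head in tool [0.0531 0.0007 0.0213] move x,y 0.0004493478982338234 0.0011312887596687398
head in tool [0.0525 0.0006 0.0213] move x,y -0.00024217509615393623 0.0010279350716215795
n 142 322.5633802816901 67.5774647887324 hinge [0.6081 0.1908 0.19  ] depth [0.6081 0.1916 0.1904]
tcp [0.5114 0.198  0.1903] tool x [ 0.9963 -0.0858  0.0003] tilt [ 0.0003  0.0001 -1.    ]
tcp-hinge 0.09698524031956758 centre [0.5632 0.1941 0.19  ] in tool [ 0.097  -0.0012  0.0004] [ 0.052  -0.0006  0.0003]
```

View pics/w7z.png

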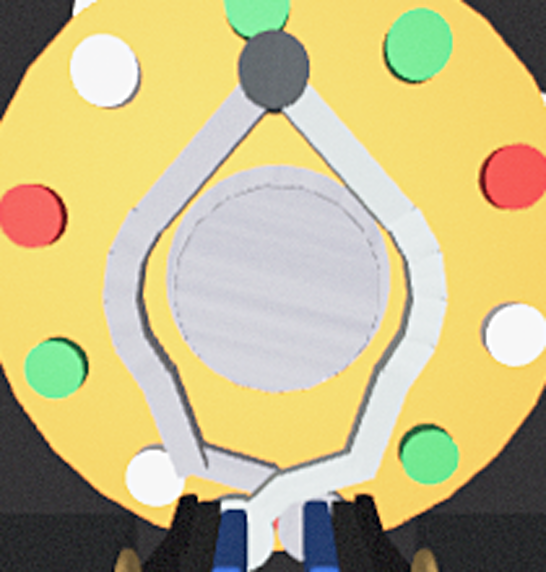

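```bash
python3 -m inch '[[0,0.028,0.1,0,0,0],[0,0,0.1,0,0,0],[0,0,0.1,0,0,0],[0,0,0.1,0,0,0],[0,0,0,0,0,0]]'; python3 -m inch '[[0,0,0.1,0,0,0],[0,0,0.12,0,0,0],[0,0,0.1,0,0,0],[0,0,0,0,0,0]]'; python3 -c "
from h import *
s,c=shot('wrist','w8');print(s['ee_pos'],s['width'],s['ft_force'])
a=c['img'][40:260,220:430,::-1]; cv2.imwrite('pics/w8z.png',cv2.resize(a,None,fx=2.6,fy=2.6,interpolation=cv2.INTER_CUBIC))"
python3 sp.py w8; python3 hg.py w8 325 67 .161
```

```text
time: 9.45
ee_pos: [0.511, 0.1968, 0.1737]
eef_rot: [0.999, -0.043, -0.0, 0.0]
ft_force: [-0.3, 0.1, -0.6]
width: 0.0238
time: 9.95
ee_pos: [0.511, 0.1967, 0.1609]
eef_rot: [0.999, -0.043, -0.0, 0.0]
ft_force: [0.2, 0.2, -0.7]
width: 0.0239
[0.51098634 0.19670595 0.16092447] 0.023855009352417533 [ 0.18592536  0.18910282 -0.68904271]
6811 [ 277  110   94   94 6811] mean [0.5645 0.1926 0.169 ] circ 0.5637048482894897 0.19265644252300262 0.0240736473351717 z [0.5649 0.1925 0.1704]
head in tool [ 0.0536 -0.0005 -0.0081] move x,y 0.0009284307117215645 -5.613300802857486e-05
head in tool [ 0.0529 -0.0005 -0.0081] move x,y 0.00016713728915660614 -8.609011853239222e-05
n 638 324.87774294670845 66.44984326018809 hinge [0.6081 0.1884 0.161 ] depth [0.6081 0.1884 0.1609]
tcp [0.511  0.1967 0.1609] tool x [ 0.9963 -0.0858 -0.0005] tilt [-0.0006 -0.0003 -1.    ]
tcp-hinge 0.09743006486859838 centre [0.5632 0.1922 0.161 ] in tool [ 0.0974 -0.     -0.0001] [ 0.0524 -0.     -0.0001]
```

View pics/w8z.png

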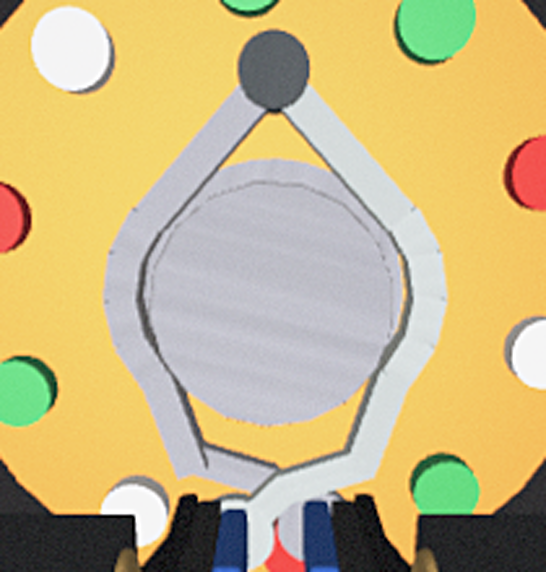

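```bash
python3 -m inch '[[0,0,0.025,0,0,0],[0,0,0,0,0,0]]';python3 -m inch '[[0,0,0.02,0,0,0],[0,0,0,0,0,0]]'
```

```text
time: 10.25
ee_pos: [0.5112, 0.1969, 0.1605]
eef_rot: [0.999, -0.043, 0.0, -0.0]
ft_force: [-0.4, -0.1, -0.9]
width: 0.0241
time: 10.5
ee_pos: [0.5112, 0.1969, 0.1601]
eef_rot: [0.999, -0.043, 0.0, -0.0]
ft_force: [-1.8, -1.8, 3.7]
width: 0.0238
```

```bash
python3 -m inch '[[0,0,0,0,0,0],[0,0,0,0,0,0]]' -0.2; python3 -m inch '[[0,0,0,0,0,0],[0,0,0,0,0,0]]' 0.2; python3 -m inch '[[0,0,0,0,0,0],[0,0,0,0,0,0],[0,0,0,0,0,0],[0,0,0,0,0,0]]' 0.9; python3 -c "
from h import *
s,c=shot('wrist','w9');print(s['ee_pos'],s['width'],s['ft_force'])"
```

```text
time: 10.75
ee_pos: [0.5115, 0.1969, 0.1597]
eef_rot: [0.999, -0.043, 0.0, -0.0]
ft_force: [0.6, 0.9, 0.4]
width: 0.0329
time: 11.0
ee_pos: [0.5113, 0.1968, 0.1595]
eef_rot: [0.999, -0.043, 0.0, -0.0]
ft_force: [1.3, -0.2, 1.1]
width: 0.0468
time: 11.5
ee_pos: [0.5111, 0.1968, 0.1595]
eef_rot: [0.999, -0.043, -0.0, 0.0]
ft_force: [-0.3, 0.4, 0.1]
width: 0.0802
[0.5110514  0.1967779  0.15945005] 0.08016886060399513 [-0.2664937   0.42393632  0.13153765]
```

View pics/w9.png

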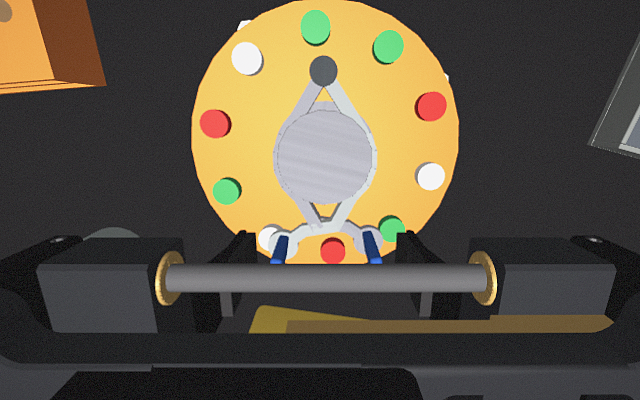

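```bash
python3 -m inch '[[0,0,0,0,0,0],[0,0,-0.2,0,0,0],[0,0,-0.5,0,0,0],[0,0,-0.8,0,0,0],[0,0,-0.6,0,0,0]]' 1;  python3 -m inch '[[-0.3,0,-0.5,0,0,0],[-0.3,0,-0.5,0,0,0],[0,0,0,0,0,0],[0,0,0,0,0,0]]'; python3 -c "
from h import *
s,c=shot('wrist','w10');print(s['ee_pos'],s['width'],s['ft_force']);shot('scene','s10');_,d=shot('side','d10')
a=d['img'][160:300,190:350,::-1]; cv2.imwrite('pics/d10z.png',cv2.resize(a,None,fx=4,fy=4,interpolation=cv2.INTER_CUBIC))"
sed -i 's/blue\[255:\]=0/pass/' m.py; python3 m.py w10 .146;python3 sp.py w10
```

```text
time: 12.18
ee_pos: [0.5114, 0.197, 0.2455]
eef_rot: [0.999, -0.043, 0.001, -0.0]
ft_force: [0.4, -0.8, -0.6]
width: 0.087
time: 12.68
ee_pos: [0.487, 0.1987, 0.2829]
eef_rot: [0.999, -0.043, -0.0, 0.0]
ft_force: [-0.7, 0.5, 0.8]
width: 0.0874
[0.48699074 0.19872626 0.28292868] 0.08736189680674485 [-0.72988686  0.48283827  0.81717787]
blue [353.75   171.1765] [349 161  10  21 136] 
  mean [0.5114 0.1716 0.1818] top face [0.5098 0.1713 0.1866] zrange [0.1597 0.1878]
   top-ray [[0.5096 0.1713 0.186 ]] 98
blue [297.3359 172.5725] [293 163  10  20 131] 
  mean [0.5151 0.2205 0.1861] top face [0.5141 0.2208 0.192 ] zrange [0.1642 0.1878]
   top-ray [[0.513  0.2215 0.186 ]] 91
blue [115.5637 224.4743] [  85  208   64   30 1554] 
  mean [0.4677 0.4257 0.1395] top face [0.468  0.4271 0.1431] zrange [0.121  0.1331]
2421 [ 297   83   55   57 2421] mean [0.564  0.1929 0.169 ] circ 0.5636715888977051 0.19294939935207367 0.024043483659625053 z [0.5642 0.1929 0.1705]
head in tool [ 0.0773 -0.0008  0.1139] move x,y 0.024574326016760448 -0.0004106549351488487
head in tool [ 0.0769 -0.0009  0.1139] move x,y 0.02424934045702795 -0.0004669883526513818
```

View pics/w10.png

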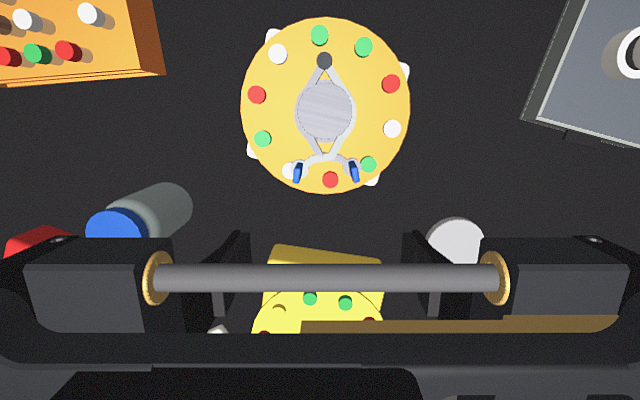

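View pics/d10z.png

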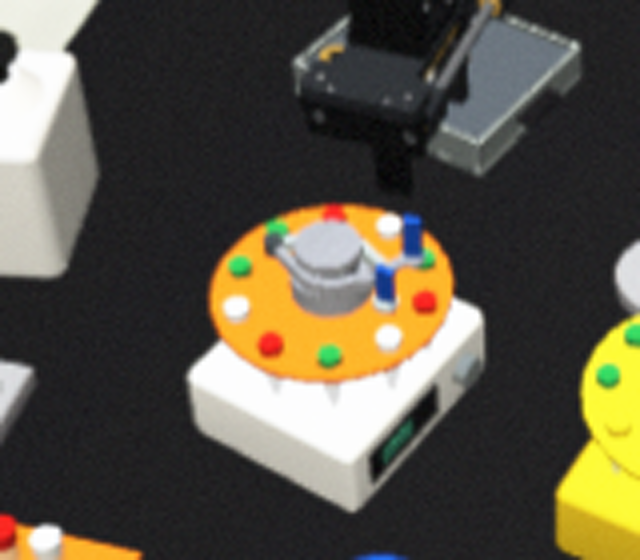

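View pics/s10.png

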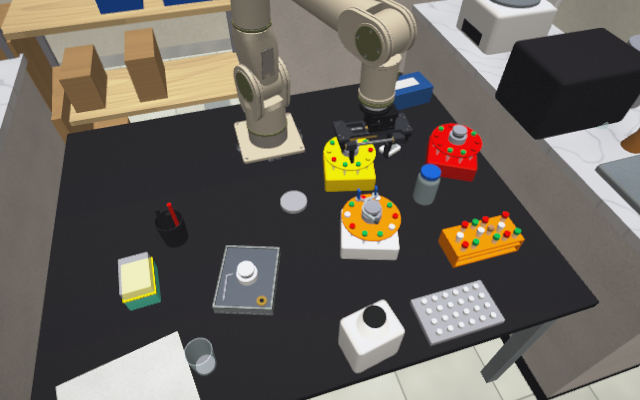

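```bash
python3 hg.py w10 324 61 .160
python3 - <<'E'
from h import *
np.set_printoptions(precision=4,suppress=True)
s,c=load("w10"); hsv=cv2.cvtColor(c["img"],cv2.COLOR_RGB2HSV); P,ok=cloud(s,c)
# steel band points around the head
C=np.array([.5638,.1929]); d=P[...,:2]-C; r=np.hypot(d[...,0],d[...,1]); z=P[...,2]
m=(hsv[...,1]<70)&(z>.147)&(z<.166)&(r>.026)&(r<.062); m[240:]=0
q=P[m]; print(len(q)); A=np.c_[q[:,:2]-C,np.ones(len(q))]; k=(abs(q[:,2]-np.median(q[:,2]))<.004)
print("plane",np.linalg.lstsq(A[k],q[k,2],rcond=None)[0],k.sum(),"median",np.median(q[:,2]))
for nm,mm in [("hinge side",q[:,0]>C[0]+.02),("ear side",q[:,0]<C[0]-.02)]: print(nm,np.median(q[mm],0),mm.sum())
a=c['img'][30:210,220:430,::-1]; cv2.imwrite('pics/w10z.png',cv2.resize(a,None,fx=3.3,fy=3.3,interpolation=cv2.INTER_CUBIC))
E
```

```text
n 87 323.37931034482756 60.94252873563219 hinge [0.6057 0.1902 0.16  ] depth [0.6051 0.1909 0.1619]
tcp [0.487  0.1987 0.2829] tool x [ 0.9963 -0.0857 -0.0005] tilt [-0.0005 -0.0004 -1.    ]
tcp-hinge 0.11896921599710834 centre [0.5608 0.1934 0.16  ] in tool [ 0.119  -0.0017  0.1229] [ 0.074  -0.0011  0.1229]
1803
plane [0.029  0.0022 0.1582] 1333 median 0.15760782711322374
hinge side [0.597  0.1902 0.1592] 581
ear side [0.5226 0.1957 0.1569] 958
```

View pics/w10z.png

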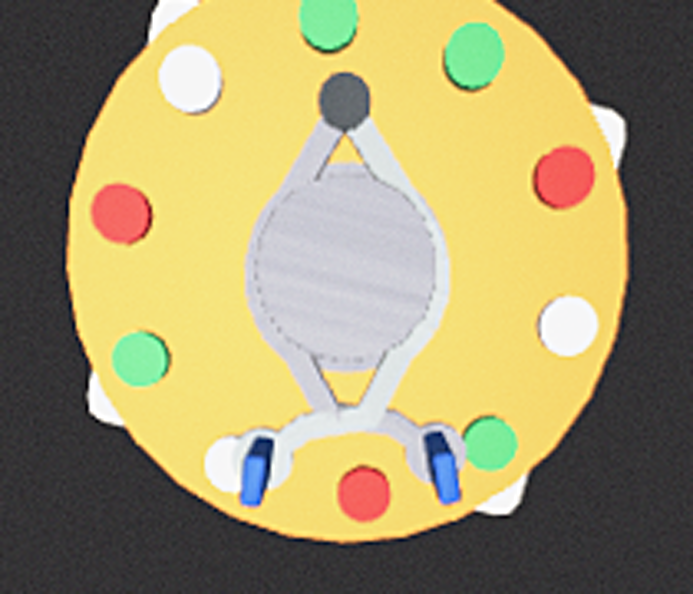

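```bash
python3 -m inch '[[0,0,0.5,0,0,0],[0,0,0,0,0,0],[0,0,0,0,0,0]]'; python3 -c "
from h import *
shot('wrist','w11')"
for t in w9 w11; do python3 m.py $t .146; python3 sp.py $t|head -1; done; python3 hg.py w9 323 71 .160;  python3 hg.py w11 323 64 .160
```

```text
time: 13.2
ee_pos: [0.4874, 0.1989, 0.2639]
eef_rot: [0.999, -0.043, -0.0, 0.0]
ft_force: [0.5, 0.9, 0.1]
width: 0.0872
blue [371.3024 248.6101] [363 231  20  33 377] 
  mean [0.5152 0.1717 0.1739] top face [0.5179 0.1724 0.1919] zrange [0.155  0.1872]
   top-ray [[0.5149 0.1717 0.186 ]] 97
blue [279.9611 250.9132] [270 236  18  28 334] 
  mean [0.5188 0.2197 0.1758] top face [0.5211 0.219  0.1909] zrange [0.16   0.1869]
   top-ray [[0.5187 0.2201 0.186 ]] 79
6957 [ 277  110   94   95 6957] mean [0.5644 0.1926 0.169 ] circ 0.5636544227600098 0.19280356168746948 0.02409929595887661 z [0.5648 0.1926 0.1704]
blue [356.0736 176.1411] [351 165  11  23 163] 
  mean [0.5112 0.1716 0.1819] top face [0.5095 0.1713 0.1866] zrange [0.1596 0.1877]
   top-ray [[0.5094 0.1713 0.186 ]] 115
blue [295.5652 177.3416] [291 166  10  23 161] 
  mean [0.5149 0.2205 0.1849] top face [0.5139 0.2209 0.1909] zrange [0.1625 0.1877]
   top-ray [[0.5129 0.2215 0.186 ]] 111
blue [104.3403 227.0081] [  72  213   67   25 1240] 
  mean [0.4729 0.4221 0.1412] top face [0.4736 0.4231 0.146 ] zrange [0.1209 0.337 ]
2799 [ 296   81   58   61 2799] mean [0.5641 0.1928 0.169 ] circ 0.5635392665863037 0.19274169206619263 0.024034947156906128 z [0.5642 0.1927 0.1705]
n 637 323.08320251177395 70.43642072213501 hinge [0.6063 0.1895 0.16  ] depth [0.6061 0.1895 0.162 ]
tcp [0.5111 0.1968 0.1595] tool x [ 0.9963 -0.0858 -0.0002] tilt [-0.0003 -0.0001 -1.    ]
tcp-hinge 0.09554085251242805 centre [0.5614 0.1929 0.16  ] in tool [ 0.0955 -0.0009 -0.0006] [ 0.0505 -0.0005 -0.0006]
n 127 322.9212598425197 57.39370078740158 hinge [0.6058 0.1906 0.16  ] depth [0.6052 0.1911 0.1621]
tcp [0.4874 0.1989 0.2639] tool x [ 0.9963 -0.0859 -0.    ] tilt [-0. -0. -1.]
tcp-hinge 0.11872030282843012 centre [0.561  0.1937 0.16  ] in tool [ 0.1187 -0.0019  0.1039] [ 0.0737 -0.0012  0.1039]
```

```bash
python3 -c "
from bench import *
print(close_job())"
```

```text
the job is handed in; nothing more can be done
None
```

The snap ring is in the groove of the orange carousel's spindle, and I handed the job in at about 13 s of the 48 s allowed. I pinched the ears to full spread (finger opening about 24 mm) and centred the opening on the post's head. I then lifted the ring clear and lowered it over the spindle until I felt about 4 N at the shoulder. After that I opened the fingers slowly and backed off upwards.

| Last check | Measured | Limit |
|---|---|---|
| Ring centre off the spindle axis | about 2.5–3 mm, towards the robot | 5 mm |
| Spread (ears 50.3 mm apart, against 51.7 mm at the start) | about 0.015 rad | 0.08 rad |
| Tilt, hinge end about 2 mm high | 0.02–0.03 rad | 0.1 rad |

- **Not ideal:** the ring is within all three limits, but it is not perfectly centred, level or closed. I left it that way because nudging it seemed riskier than the small error.
- **Camera disagreement:** early on, the scene and side cameras differed by 6–7 mm in x. I used the wrist camera for the grasp and the placing.
- **Surroundings:** nothing else looked moved in the last pictures, and the gripper was about 10 cm above the ring when I handed in.

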